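Make up the standard kit and the sample kit of glassware

ROBOT

A 6-joint arm with a two-finger parallel gripper is mounted at the origin on the work surface. World frame = base frame: x ahead of the robot, y to its left, z up, the work surface at z = 0. Lengths are in m, angles in rad, forces in N, time in s.
With the tool pointing down it reaches from about 0.4 to 0.825 m from the base axis. Payload 7 kg.
Tool frame: the origin (TCP) lies at the centre of the arm's flange, where the gripper is bolted on; the fingertips stand 178 mm ahead of it and the grasp point (between the pads) lies 159 mm ahead of it; z points along the fingers, y is the direction in which the jaws open and shut (so a half turn about z gives the same grasp; the last joint's range is limited). The gripper opens to 88 mm and grips with 3 to 60 N. Pads are 19 mm wide; open, the fingers measure 130 mm over their backs; the gripper's body (78 mm by 193 mm) begins 47 mm behind the grasp point.
Start: joints at [-0.964, 0.359, 0.012, 0, -1.224, -0.288], TCP at [0.212, -0.641, 0.405] pointing down, gripper open.
Joint ranges: [-3.07, 3.07], [-1.43, 2.12], [-1.02, 1.25], [-3.03, 1.67], [-3.05, -0], [-3.03, 3.03]. Speed limits (rad/s): [2.39, 2.39, 3.01, 3.14, 3.14, 3.14].

INTERFACE

Orientations are given as [roll, pitch, yaw] about the fixed x, y, z axes, in that order (R = Rz(yaw) Ry(pitch) Rx(roll)).
In Python, from station import * gives the robot as it stands.
- The arm moves only by the tool send_rows, never from a script. Its argument "motion" is a list of rows, each an object with "offset": the shift along the tool's x, y, z in cm, a list of three; "turn": the turn about the tool's z in degrees. In form: [{"offset": [x, y, z], "turn": turn}, ...]. A call has 1 to 8 rows; each row is the pose to reach, as a shift and turn from the pose commanded when the call began, along the tool's axes at that moment; what a row does not reach only later rows make up. A row lasts 1/10 s, in which the tool goes at most 50 mm and 8.59 degrees, less where a joint would pass 70% of its speed; a pose out of reach is approached as far as the arm can. A call with a gripper value outside its range is refused whole. "hand" is the opening, from -1 (shut) to 1 (fully open), set as the call begins (left out, the last holds). The fingers move at their own pace and stop on an object; "squeeze" is the grip in N (left out, the last holds). Time passes only in rows, so rows that repeat a pose let the fingers close. It gives the time, the measured TCP pose, the force and the opening at its end, in the units of the state.
- get_state(): the state, without advancing time (a new reading comes with each control period).
- grab_frame(name): name is "scene" or "top" or "wrist"; returns a dict with "frame" (480x640x3 uint8, blue, green, red), "range_z" (480x640 float32, m along the optical axis (not along the pixel's ray), 0 where there is no reading), "vertical_fov" (degrees; the focal length in pixels is half the picture's height over the tangent of half this angle, whatever the lens; pixels are square), "cx", "cy" (the principal point, pixels), "cam_to_world" (4x4, takes a point from camera to world coordinates). Camera axes: x right, y up, looking along -z (the intrinsics and any distortion apply to the point x, -y, -z); pixel columns grow to the right and rows downward; lengths in m; the calibration is good to about 2 mm. A picture is of the moment at which its call begins.
- job_done(): hands the job in, once; it reports no verdict.
The state is a dict: "t": time; "q": joint angles; "qd": joint speeds; "joint_efforts": joint torques, N m; "eef_pos": TCP position; "ee_rot": TCP orientation; "force": force on the tool from outside, world axes, zero at the start; "moment": the same for the moment, N m; "width": finger opening in m.
Only numpy, scipy, OpenCV 4.12 (cv2) and the standard library are available. Lean on these libraries where they do the work, as an engineer would, in place of code of your own. Each camera call takes 0.05 s, during which the arm holds its last target. There are 200 camera calls.

TASK

Make up the two glassware kits for the chromatograph, laid out in order of use from the loop end of each tray: in the three-compartment tray the beaker, then the small volumetric flask, then the headspace vial; in the two-compartment tray the large volumetric flask, then the screw-cap bottle. Stand each piece upright in the middle of its own compartment, setting the glass down rather than dropping it, and leave the conical flask, the wash bottle and the vial rack where they stand.

Things in the scene. Friction and masses are not known exactly. Their poses are not given: they have to be found in the camera images.
- beaker_mid (a point): Clear glass beaker with a small lip, open on top: outside diameter 48 mm, height 72 mm, wall 3 mm, about 50 g. Point: its centre, half-way up (36 mm above the underside); z up. Starts upright on the bench among the stock; take it across the outside, a little above the middle.
- flask_small_mid (a point): The smaller stoppered amber volumetric flask, 120 mm tall: bulb 38 mm wide, tapering up to 50 mm above the underside; straight neck 13 mm thick up to 92 mm; collar 18 mm; white stopper 20 mm wide from 98 mm to the top; 31 g. Point: on its axis half-way up, 60 mm above the underside; z up. Starts upright on the bench; take it by the neck, about 78 mm above the underside.
- vial_mid (a point): Clear glass headspace vial with white label and crimped aluminium cap: cylinder 23 mm in diameter up to 58 mm, 78 mm tall with its cap (20 mm wide), about 22 g. Point: its centre, half-way up (39 mm above the underside); z up. Starts upright on the bench among the stock.
- flask_large_mid (a point): The larger stoppered amber volumetric flask, 158 mm tall: bulb 50 mm wide, tapering up to 66 mm above the underside; straight neck 13 mm thick up to 130 mm; collar 18 mm; white stopper 20 mm wide from 136 mm to the top; 55 g. Point: on its axis half-way up, 79 mm above the underside; z up. Starts upright on the bench; take it by the neck, about 115 mm above the underside.
- bottle_mid (a point): Clear glass bottle with ribbed blue screw cap: body 46 mm in diameter up to 52 mm, shoulder, cap 38 mm in diameter from 63 to 90 mm above the underside, about 95 g. Point: its centre, half-way up (45 mm above the underside); z up. Starts upright on the bench among the stock; take it by the cap or the body.
- tray3: The longer white plastic tray, with three compartments in a row, 94 x 274 mm. Origin: centre of underside; +y along it towards the end with the carrying loop (9 mm bar, 38 mm out), x across, z up. Fixed to the bench. Floor 4 mm thick; walls and dividers 4 mm thick, tops 16 mm above the bench; each compartment 86 mm square inside, middles at x = 0, y = +90 mm (next to the loop), 0 and -90 mm.
- tray2: The shorter white plastic tray, with two compartments in a row, 94 x 184 mm. Origin: centre of underside; +y along it towards the end with the carrying loop (9 mm bar, 38 mm out), x across, z up. Fixed to the bench. Floor 4 mm thick; walls and dividers 4 mm thick, tops 16 mm above the bench; each compartment 86 mm square inside, middles at x = 0, y = +45 mm (next to the loop) and -45 mm.
- conical_mid (a point): Clear glass conical flask, open on top, 51 mm across at the base, neck 22 mm, 84 mm tall; belongs to neither kit and stays where it stands among the stock. The point is half-way up.
- wash_mid (a point): Bystander: white wash bottle, 60 mm in diameter, orange cap, bent spout reaching 55 mm out and up to 193 mm. The point lies on its axis, 78 mm above its underside.
- rack_mid (a point): Bystander: grey block rack, 100 x 70 mm and 38 mm tall, holding small black-capped vials. The point is its centre, half-way up.
Not all that is in view belongs to the job. What is shaped like the part that bears flask_large_mid but blue or purple is not meant. Leave any red or yellow look-alike of the part that bears beaker_mid alone.

How it is judged:
At the end, for the whole second after the job is handed in: Each of the five pieces stands released, at rest and upright (within 0.1 rad) on the floor of its own compartment, in the order given from the loop end, its axis within 15 mm of the compartment's middle along and across the tray, its height within 5 mm (x of beaker_mid in the frame of tray3 between -0.015 and 0.015 m and y of beaker_mid in the frame of tray3 between 0.075 and 0.105 m and z of beaker_mid in the frame of tray3 between 0.035 and 0.045 m and angle between each of beaker_mid, flask_small_mid, vial_mid, flask_large_mid, bottle_mid's own z axis and vertical below 0.1 rad and linear speed of each of beaker, flask_small, vial, flask_large, bottle below 0.02 m/s and x of flask_small_mid in the frame of tray3 between -0.015 and 0.015 m and y of flask_small_mid in the frame of tray3 between -0.015 and 0.015 m and z of flask_small_mid in the frame of tray3 between 0.059 and 0.069 m and x of vial_mid in the frame of tray3 between -0.015 and 0.015 m and y of vial_mid in the frame of tray3 between -0.105 and -0.075 m and z of vial_mid in the frame of tray3 between 0.038 and 0.048 m and x of flask_large_mid in the frame of tray2 between -0.015 and 0.015 m and y of flask_large_mid in the frame of tray2 between 0.03 and 0.06 m and z of flask_large_mid in the frame of tray2 between 0.078 and 0.088 m and x of bottle_mid in the frame of tray2 between -0.015 and 0.015 m and y of bottle_mid in the frame of tray2 between -0.06 and -0.03 m and z of bottle_mid in the frame of tray2 between 0.044 and 0.054 m); the robot touches nothing.
It fails at once if the conical flask is shifted by more than 20 mm or tipped by more than 0.35 rad (distance of conical_mid from where it was at the start of the episode above 0.02 m or angle between conical_mid's own z axis and vertical above 0.35 rad).
It fails at once if the wash bottle is shifted by more than 20 mm or tipped by more than 0.35 rad (distance of wash_mid from where it was at the start of the episode above 0.02 m or angle between wash_mid's own z axis and vertical above 0.35 rad).
It fails at once if the vial rack is shifted by more than 20 mm or tipped by more than 0.35 rad (distance of rack_mid from where it was at the start of the episode above 0.02 m or angle between rack_mid's own z axis and vertical above 0.35 rad).
It fails at once if a kit piece is let fall: touched by nothing while more than 30 mm above its resting height in a tray ((height (world z) of beaker_mid above 0.07 m and contact force between beaker and anything else below 0.01 N) or (height (world z) of flask_small_mid above 0.094 m and contact force between flask_small and anything else below 0.01 N) or (height (world z) of vial_mid above 0.073 m and contact force between vial and anything else below 0.01 N) or (height (world z) of flask_large_mid above 0.113 m and contact force between flask_large and anything else below 0.01 N) or (height (world z) of bottle_mid above 0.079 m and contact force between bottle and anything else below 0.01 N)).
It also fails if it takes over 136 s, if anything falls off the work surface, if the arm or the gripper's body presses on something with over 40 N, if the wrist force passes 120 N, or if a joint passes its speed limit or range.

## Working session

There is one attempt and no reset: what is moved stays moved. The work goes in short steps, Python scripts to look and compute and a tool call to move; the robot and the scene stay as the last step left them, time stands still between calls to the robot, and variables do not carry over. Pictures are saved under pics/ and viewed, about 12 in all and at most 16, crops included, and the job is handed in when it is done.

Besides the shell and the picture viewer there is one more tool, called in YAML: its name, and indented under it one key for each argument. send_rows: Moves the arm, as the interface text tells. Its arguments: {"type":"object","properties":{"motion":{"type":"array"},"hand":{"type":"number"},"squeeze":{"type":"number"}},"required":["motion"]}

```bash
ls; mkdir -p pics; python3 - <<'E'
from station import *
import cv2,numpy as np,pickle
print(get_state())
for n in("scene","top","wrist"):
    f=grab_frame(n); cv2.imwrite(f"pics/{n}0.png",f["frame"]); pickle.dump(f,open(f"{n}0.pkl","wb"))
    print(n,f["vertical_fov"],f["cx"],f["cy"],[k for k in f],f["cam_to_world"].round(3).tolist())
E
```

```text
pics
{'t': 0.0, 'q': array([-9.63898417e-01,  3.59407016e-01,  1.10639479e-02, -3.68563678e-04,
       -1.22410753e+00, -2.88120358e-01]), 'qd': array([ 1.09993140e-04,  9.56425496e-05, -1.48869417e-03, -2.30446324e-03,
       -2.52403516e-04, -2.19474302e-03]), 'joint_efforts': array([-3.17897517e-03, -5.82707369e+01,  2.93047482e+01,  6.99747518e+00,
        6.70576832e-03, -1.83539669e-04]), 'eef_pos': array([ 0.21150412, -0.64080393,  0.40370832]), 'ee_rot': array([ 3.13990811e+00, -1.37920535e-04, -2.82294051e+00]), 'force': array([-0.43476927,  0.11766542,  0.03020685]), 'moment': array([-0.04773729, -0.00036236, -0.04102506]), 'width': 0.08775054552263781}
scene 46.73886168225709 331.4505252771394 242.17673307885607 ['frame', 'range_z', 'vertical_fov', 'cx', 'cy', 'cam_to_world'] [[0.352, -0.717, 0.601, 1.253], [0.936, 0.277, -0.218, -0.256], [-0.01, 0.639, 0.769, 1.119], [0.0, 0.0, 0.0, 1.0]]
top 43.09364409031272 324.08196911920476 236.73816557376063 ['frame', 'range_z', 'vertical_fov', 'cx', 'cy', 'cam_to_world'] [[-0.011, 0.989, -0.145, 0.206], [-1.0, -0.011, -0.003, 0.014], [-0.004, 0.145, 0.989, 1.895], [0.0, 0.0, 0.0, 1.0]]
wrist 63.47874235242449 329.94050122454075 239.83814174437916 ['frame', 'range_z', 'vertical_fov', 'cx', 'cy', 'cam_to_world'] [[-0.313, -0.905, -0.289, 0.133], [0.95, -0.298, -0.097, -0.666], [0.002, -0.305, 0.953, 0.383], [0.0, 0.0, 0.0, 1.0]]
```

View pics/top0.png

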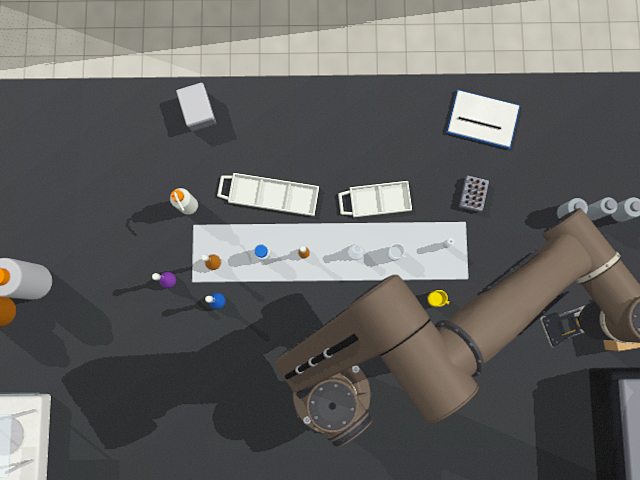

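View pics/scene0.png

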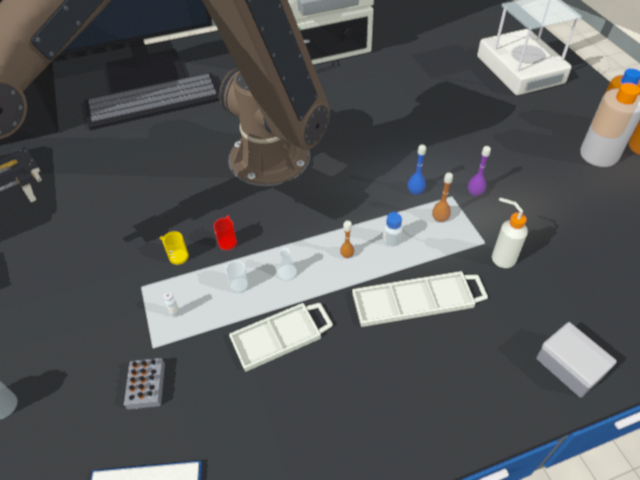

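```bash
cat > h.py <<'E'
import numpy as np,cv2,pickle
def cloud(f):
    fr=f["frame"];H,W=fr.shape[:2];fl=H/2/np.tan(np.radians(f["vertical_fov"])/2)
    v,u=np.mgrid[:H,:W];d=f["range_z"]
    c=np.stack([(u-f["cx"])*d/fl,-(v-f["cy"])*d/fl,-d,np.ones_like(d)],-1)
    p=(c@f["cam_to_world"].T)[...,:3]; p[d==0]=np.nan
    return p
def ray(f,u,v,z):
    "world point at height z on pixel's ray"
    fl=240/np.tan(np.radians(f["vertical_fov"])/2);T=f["cam_to_world"]
    d=T[:3,:3]@np.array([(u-f["cx"])/fl,-(v-f["cy"])/fl,-1]);o=T[:3,3]
    return o+d*(z-o[2])/d[2]
def proj(f,P):
    fl=240/np.tan(np.radians(f["vertical_fov"])/2);T=f["cam_to_world"]
    c=T[:3,:3].T@(np.array(P)-T[:3,3]);return f["cx"]+fl*c[0]/-c[2],f["cy"]-fl*c[1]/-c[2]
E
python3 - <<'E'
from h import *
f=pickle.load(open("top0.pkl","rb"));p=cloud(f)
s=pickle.load(open("scene0.pkl","rb"));ps=cloud(s)
for nm,P,img in(("top",p,f),("scene",ps,s)):
    x,y,z=P[...,0],P[...,1],P[...,2]
    m=((z>0.024)&(z<.22)&(x>.3)&(x<.95)&(y>-.6)&(y<.65)).astype(np.uint8)
    n,l,st,c=cv2.connectedComponentsWithStats(m)
    print(nm,"missing",np.isnan(z).sum())
    for i in range(1,n):
        if st[i,4]<12: continue
        k=l==i; zt=np.nanmax(z[k]); t=k&(z>zt-.012)
        print(c[i].round(0),st[i,4],"ztop %.3f"%zt,"topxy",np.median(P[t],0).round(3),"ext x %.3f %.3f y %.3f %.3f"%(x[k].min(),x[k].max(),y[k].min(),y[k].max()))
a=cv2.resize(f["frame"][160:320,130:480],None,fx=2.28,fy=2.28,interpolation=2)
b=cv2.resize(s["frame"][130:380,120:520],None,fx=2,fy=2,interpolation=2)
cv2.imwrite("pics/c1.png",b)
E
```

```text
top missing 1232
[196. 107.] 1088 ztop 0.085 topxy [0.898 0.42  0.075] ext x 0.832 0.950 y 0.361 0.480
[475. 193.] 501 ztop 0.048 topxy [ 0.609 -0.456  0.039] ext x 0.558 0.671 y -0.498 -0.409
[183. 200.] 474 ztop 0.198 topxy [0.566 0.435 0.191] ext x 0.539 0.621 y 0.417 0.476
[449. 242.] 71 ztop 0.089 topxy [ 0.455 -0.363  0.08 ] ext x 0.444 0.464 y -0.373 -0.350
[397. 251.] 123 ztop 0.084 topxy [ 0.424 -0.2    0.075] ext x 0.406 0.453 y -0.225 -0.177
[262. 252.] 204 ztop 0.103 topxy [0.432 0.208 0.094] ext x 0.409 0.450 y 0.185 0.231
[304. 251.] 100 ztop 0.126 topxy [0.433 0.082 0.119] ext x 0.416 0.448 y 0.066 0.097
[356. 251.] 112 ztop 0.089 topxy [ 0.436 -0.08   0.083] ext x 0.415 0.456 y -0.098 -0.057
[212. 261.] 225 ztop 0.167 topxy [0.405 0.362 0.158] ext x 0.382 0.430 y 0.340 0.389
[165. 279.] 241 ztop 0.165 topxy [0.352 0.501 0.159] ext x 0.328 0.375 y 0.477 0.521
[439. 291.] 32 ztop 0.079 topxy [ 0.305 -0.326  0.072] ext x 0.301 0.309 y -0.341 -0.305
[217. 294.] 29 ztop 0.059 topxy [0.302 0.345 0.05 ] ext x 0.301 0.308 y 0.331 0.367
scene missing 1266
[480. 174.] 412 ztop 
[... 415 characters left out ...]
 258 ztop 0.125 topxy [0.436 0.081 0.12 ] ext x 0.421 0.451 y 0.064 0.097
[226. 237.] 186 ztop 0.076 topxy [ 0.306 -0.195  0.069] ext x 0.300 0.313 y -0.215 -0.176
[176. 251.] 209 ztop 0.077 topxy [ 0.305 -0.323  0.07 ] ext x 0.300 0.314 y -0.341 -0.304
[286. 262.] 308 ztop 0.088 topxy [ 0.43  -0.078  0.081] ext x 0.419 0.457 y -0.100 -0.059
[236. 274.] 495 ztop 0.078 topxy [ 0.425 -0.202  0.071] ext x 0.404 0.457 y -0.225 -0.178
[170. 303.] 201 ztop 0.083 topxy [ 0.457 -0.362  0.079] ext x 0.443 0.468 y -0.374 -0.351
[574. 354.] 2510 ztop 0.078 topxy [0.899 0.42  0.071] ext x 0.833 0.950 y 0.362 0.482
[143. 381.] 1305 ztop 0.044 topxy [ 0.613 -0.457  0.038] ext x 0.559 0.674 y -0.500 -0.409
```

View pics/c1.png

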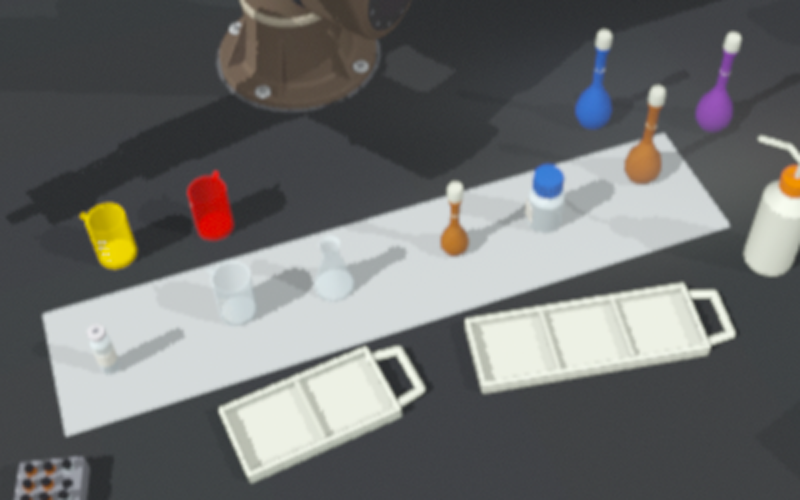

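```bash
python3 - <<'E'
from h import *
# rectify onto plane z=.016: pixel (col=(0.45-y)*1000,row=(0.75-x)*1000)... 1 mm
for n in("top","scene"):
    f=pickle.load(open(n+"0.pkl","rb"))
    W=[(.47,.40),(.47,-.30),(.72,.40),(.72,-.30)]
    src=np.float32([proj(f,(x,y,.016)) for x,y in W]);dst=np.float32([((.40-y)*1000,(.72-x)*1000) for x,y in W])
    r=cv2.warpPerspective(f["frame"],cv2.getPerspectiveTransform(src,dst),(700,250),flags=cv2.INTER_LINEAR)
    cv2.imwrite(f"pics/r_{n}.png",r)
    g=(r.min(2)>110).astype(np.uint8)
    g=cv2.morphologyEx(g,cv2.MORPH_CLOSE,np.ones((15,15)))
    g=cv2.morphologyEx(g,cv2.MORPH_OPEN,cv2.getStructuringElement(2,(35,35)))
    for c in cv2.findContours(g,0,2)[0]:
        if cv2.contourArea(c)<5000: continue
        (u,v),wh,a=cv2.minAreaRect(c); print(n,"x %.4f y %.4f"%(.72-v/1000,.40-u/1000),np.round(wh),round(a,2))
E
python3 -c "
import cv2,numpy as np
cv2.imwrite('pics/r.png',np.vstack([cv2.imread('pics/r_top.png'),cv2.imread('pics/r_scene.png')]))"
```

```text
top x 0.4985 y 0.0505 [ 55. 699.] 90.0
top x 0.6014 y -0.1589 [ 99. 190.] 84.04
top x 0.6208 y 0.1797 [282.  99.] 9.87
scene x 0.5835 y 0.0505 [225. 699.] 90.0
```

View pics/r.png

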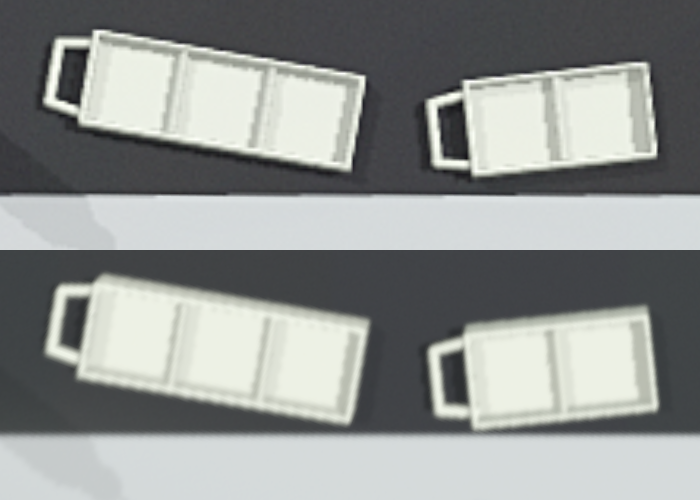

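Read from the pictures: the row on the mat (crop pixels) is vial (103,348), beaker (235,290), conical flask (333,268), small amber flask (455,220), bottle (546,198) and large amber flask (645,135). The blue (594,80) and purple (718,80) flasks, and the yellow (110,235) and red (210,207) beakers, are look-alikes and stay put. The amber flask with the higher top (0.16 m) is the large one. The beaker is the clear piece with straight walls, and the conical flask is the one with the narrow neck. In the rectified picture, both trays have their loop ends to the left, which is +y.

I'll take the vial first.

send_rows:
  motion:
    - {"offset":[-4,2.4,0],"turn":-8.5}
    - {"offset":[-8,4.7,0],"turn":-17}
    - {"offset":[-12,7,0],"turn":-25.5}
    - {"offset":[-16,9.4,0],"turn":-34}
    - {"offset":[-20,11.8,0],"turn":-42.5}
    - {"offset":[-24,14.2,0],"turn":-51}
    - {"offset":[-28,16.5,0],"turn":-59.5}
    - {"offset":[-32,18.8,0],"turn":-68}
  hand: 0.2
  squeeze: 12

```text
t: 0.95
eef_pos: [0.4573, -0.3604, 0.4047]
ee_rot: [-3.142, 0.0, -1.63]
force: [1.1, -0.4, -0.0]
width: 0.0527
```

```bash
cat >> h.py <<'E'
from scipy.spatial.transform import Rotation as Ro
def to(s,x,y,z,yaw=-90):
    "offset cm and turn deg; x,y,z = grasp point target"
    R=Ro.from_euler("xyz",s["ee_rot"]).as_matrix()
    d=R.T@(np.array([x,y,z+.159])-s["eef_pos"])*100
    t=(np.degrees(s["ee_rot"][2])-yaw+180)%360-180
    print("pos",s["eef_pos"].round(4),"rot",np.degrees(s["ee_rot"]).round(2),"t %.1f w %.4f F"%(s["t"],s["width"]),s["force"].round(1)," offset",d.round(2),"turn",round(t,2))
E
python3 - <<'E'
from station import *; from h import *
to(get_state(),.457,-.362,.20)
f=grab_frame("wrist");cv2.imwrite("pics/w1.png",f["frame"])
print(proj(f,(.457,-.362,.078)),proj(f,(.457,-.362,0)))
E
```

```text
pos [ 0.4573 -0.3604  0.4047] rot [-180.      0.    -93.38] t 0.9 w 0.0527 F [ 1.1 -0.4 -0. ]  offset [0.16 0.03 4.57] turn -3.38
(np.float64(330.28442175802445), np.float64(219.0646261744916)) (np.float64(330.24106162547406), np.float64(199.37958294005472))
```

View pics/w1.png

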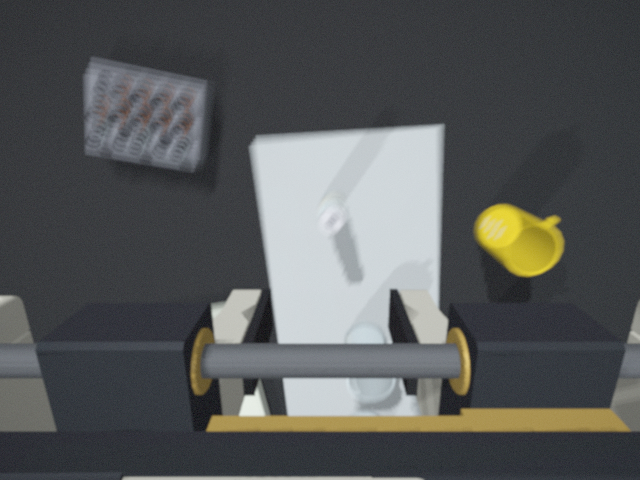

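The cap of the vial is at (333,214), against a predicted (330,219), so the estimate agrees to a few millimetres. I'll go down to it.

send_rows:
  motion:
    - {"offset":[0.3,0,4],"turn":-3.4}
    - {"offset":[0.3,0.1,8.5],"turn":-3.4}
    - {"offset":[0.3,0.1,13],"turn":-3.4}
    - {"offset":[0.3,0.1,16.5],"turn":-3.4}
    - {"offset":[0.3,0.1,19],"turn":-3.4}
    - {"offset":[0.3,0.1,19.9],"turn":-3.4}
    - {"offset":[0.3,0.1,19.9],"turn":-3.4}

```text
t: 1.7
eef_pos: [0.455, -0.365, 0.2045]
ee_rot: [3.139, 0.001, -1.577]
force: [-0.1, -0.7, 0.3]
width: 0.0527
```

send_rows:
  motion:
    - {"offset":[0,0,0],"turn":0}
    - {"offset":[0,0,0],"turn":0}
    - {"offset":[0,0,0],"turn":0}
    - {"offset":[0,0,0],"turn":0}
    - {"offset":[0,0,0],"turn":0}
    - {"offset":[0,0,0],"turn":0}
  hand: -1
  squeeze: 12

```text
t: 2.3
eef_pos: [0.4555, -0.3652, 0.2064]
ee_rot: [-3.141, -0.001, -1.576]
force: [-0.3, 0.4, 6.8]
width: 0.0233
```

send_rows:
  motion:
    - {"offset":[0,0,-1],"turn":0}
    - {"offset":[0,0,-3],"turn":0}
    - {"offset":[0,0,-6],"turn":0}
    - {"offset":[0,0,-9],"turn":0}
    - {"offset":[-1,-0.3,-11],"turn":0}
    - {"offset":[-4,-1.3,-12],"turn":0}
    - {"offset":[-8,-2.6,-12],"turn":0}
    - {"offset":[-12,-4,-12],"turn":0}

```text
t: 3.1
eef_pos: [0.4959, -0.2443, 0.3268]
ee_rot: [-3.14, -0.0, -1.578]
force: [0.5, 0.1, -0.1]
width: 0.0228
```

send_rows:
  motion:
    - {"offset":[-4.5,-1.5,0],"turn":0}
    - {"offset":[-9,-3,0],"turn":0}
    - {"offset":[-13.5,-4.5,0],"turn":0}
    - {"offset":[-18,-6,0],"turn":0}
    - {"offset":[-22.5,-7.5,0],"turn":0}
    - {"offset":[-27,-9,0],"turn":0}
    - {"offset":[-30.5,-10.2,0],"turn":0}
    - {"offset":[-33,-11,0],"turn":0}

```text
t: 3.9
eef_pos: [0.6084, 0.0866, 0.3261]
ee_rot: [-3.141, 0.0, -1.575]
force: [-0.5, -1.3, 0.2]
width: 0.0228
```

```bash
python3 - <<'E'
from station import *; from h import *
to(get_state(),.6055,.09,.1)
f=grab_frame("wrist");cv2.imwrite("pics/w2.png",f["frame"])
print(proj(f,(.6055,.09,.004)),proj(f,(.6055,-.205,.004)),proj(f,(.5965,-.115,.004)))
E
```

```text
pos [0.6084 0.0866 0.3261] rot [-1.7998e+02  1.0000e-02 -9.0240e+01] t 3.9 w 0.0228 F [-0.5 -1.3  0.2]  offset [-0.34  0.29  6.71] turn -0.24
(np.float64(333.7603568227614), np.float64(226.40204024688614)) (np.float64(333.197160667983), np.float64(-268.0180313238301)) (np.float64(347.36072791722273), np.float64(-79.60508679587318))
```

View pics/w2.png

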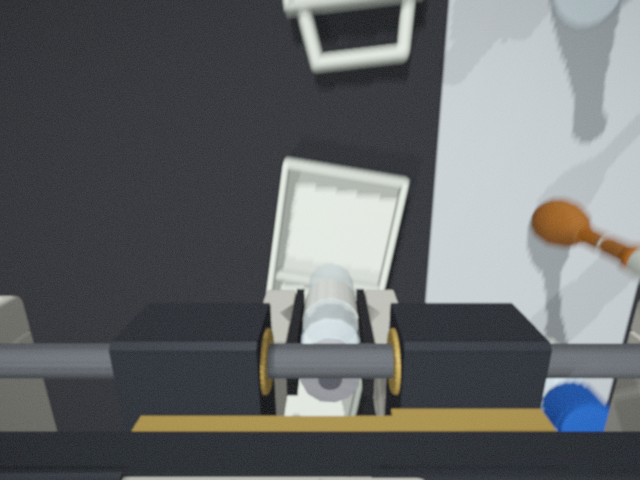

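The compartment middle shows at about (340,228), against a predicted (334,226). I'll lower the vial.

send_rows:
  motion:
    - {"offset":[-0.3,0.4,2.5],"turn":0}
    - {"offset":[-0.3,0.5,5.5],"turn":0}
    - {"offset":[-0.3,0.5,8],"turn":0}
    - {"offset":[-0.3,0.5,10],"turn":0}
    - {"offset":[-0.3,0.5,11],"turn":0}
    - {"offset":[-0.3,0.5,11.5],"turn":0}
    - {"offset":[-0.3,0.5,11.6],"turn":0}
    - {"offset":[-0.3,0.5,11.6],"turn":0}

```text
t: 4.75
eef_pos: [0.6033, 0.0871, 0.2105]
ee_rot: [-3.14, 0.0, -1.577]
force: [1.1, -0.5, -0.3]
width: 0.0227
```

send_rows:
  motion:
    - {"offset":[0,0,0.1],"turn":0}
    - {"offset":[0,0,0.1],"turn":0}
    - {"offset":[0,0,0.2],"turn":0}
    - {"offset":[0,0,0.2],"turn":0}

```text
t: 5.15
eef_pos: [0.6034, 0.0872, 0.21]
ee_rot: [-3.139, 0.001, -1.576]
force: [-4.5, -1.4, 13.2]
width: 0.0223
```

send_rows:
  motion:
    - {"offset":[0,0,-0.1],"turn":0}
    - {"offset":[0,0,-0.1],"turn":0}
    - {"offset":[0,0,-0.1],"turn":0}
    - {"offset":[0,0,-0.1],"turn":0}
    - {"offset":[0,0,-2],"turn":0}
    - {"offset":[0,0,-5],"turn":0}
    - {"offset":[0,0,-9],"turn":0}
    - {"offset":[0,0,-13],"turn":0}
  hand: 0.6

```text
t: 5.95
eef_pos: [0.6027, 0.087, 0.3385]
ee_rot: [3.14, -0.001, -1.577]
force: [0.7, 0.6, -0.3]
width: 0.0697
```

```bash
python3 - <<'E'
from station import *; from h import *
s=get_state();to(s,.431,-.201,.18)
f=grab_frame("top");P=cloud(f)
x,y,z=P[...,0],P[...,1],P[...,2];m=(abs(x-.6055)<.05)&(abs(y-.09)<.05)&(z>.06)&(z<.1)
print(m.sum(),np.median(P[m],0) if m.any() else 0)
E
```

```text
pos [0.6027 0.087  0.3385] rot [ 1.7992e+02 -4.0000e-02 -9.0330e+01] t 6.0 w 0.0697 F [ 0.7  0.6 -0.3]  offset [ 2.890e+01  1.701e+01 -1.000e-02] turn -0.33
24 [0.60797853 0.08817389 0.08080957]
```

send_rows:
  motion:
    - {"offset":[3.6,2.1,0],"turn":0}
    - {"offset":[7.5,4.3,0],"turn":0}
    - {"offset":[11.5,6.7,0],"turn":0}
    - {"offset":[15.5,9.1,0],"turn":0}
    - {"offset":[19.5,11.5,0],"turn":0}
    - {"offset":[23.5,13.8,0],"turn":0}
    - {"offset":[26.8,15.7,0],"turn":0}
    - {"offset":[28.9,17,0],"turn":0}
  hand: 1

```text
t: 6.8
eef_pos: [0.4296, -0.2026, 0.3376]
ee_rot: [3.142, 0.0, -1.578]
force: [0.6, -0.2, 0.1]
width: 0.0876
```

```bash
python3 - <<'E'
from station import *; from h import *
s=get_state();to(s,.431,-.201,.045)
f=grab_frame("wrist");cv2.imwrite("pics/w3.png",f["frame"]);
print([np.round(proj(f,(.431,-.201,z))) for z in(0,.072)])
P=cloud(f);x,y,z=P[...,0],P[...,1],P[...,2]
m=(abs(x-.43)<.05)&(abs(y+.2)<.05)&(z>.04)&(z<.1)
print(m.sum(),np.nanpercentile(x[m],[1,99]),np.nanpercentile(y[m],[1,99]),np.nanmax(z[m]))
E
```

```text
pos [ 0.4296 -0.2026  0.3376] rot [180.     0.   -90.41] t 6.8 w 0.0876 F [ 0.6 -0.2  0.1]  offset [-0.17 -0.14 13.36] turn -0.41
[array([328., 220.]), array([328., 247.])]
2566 [0.4053834 0.4504908] [-0.22589999 -0.17970556] 0.07443781619786222
```

View pics/w3.png

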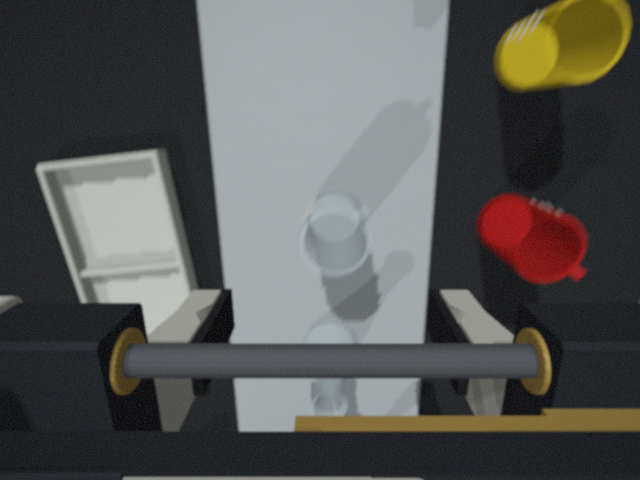

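The beaker rim is centred at (335,243), which confirms the beaker at (0.428,-0.203). The conical flask is at (330,370), behind it along y and clear of the jaws. I'll go down.

send_rows:
  motion:
    - {"offset":[0,0.1,2.5],"turn":0}
    - {"offset":[0,0.2,5.5],"turn":0}
    - {"offset":[0,0.2,8.5],"turn":0}
    - {"offset":[0,0.2,11],"turn":0}
    - {"offset":[0,0.2,12.7],"turn":0}
    - {"offset":[0,0.2,13.4],"turn":0}
    - {"offset":[0,0.2,13.4],"turn":0}

```text
t: 7.55
eef_pos: [0.4291, -0.2009, 0.2029]
ee_rot: [3.14, 0.0, -1.577]
force: [-0.1, -0.9, 0.6]
width: 0.088
```

send_rows:
  motion:
    - {"offset":[0,0,0],"turn":0}
    - {"offset":[0,0,0],"turn":0}
    - {"offset":[0,0,0],"turn":0}
    - {"offset":[0,0,0],"turn":0}
    - {"offset":[0,0,0],"turn":0}
    - {"offset":[0,0,0],"turn":0}
  hand: -1
  squeeze: 12

```text
t: 8.15
eef_pos: [0.4291, -0.2009, 0.2039]
ee_rot: [-3.142, -0.0, -1.577]
force: [-1.5, 0.7, 3.0]
width: 0.0474
```

send_rows:
  motion:
    - {"offset":[0,0,-1],"turn":0}
    - {"offset":[0,0,-3],"turn":0}
    - {"offset":[0,0,-6],"turn":0}
    - {"offset":[0,0,-9],"turn":0}
    - {"offset":[0,-1,-11.5],"turn":0}
    - {"offset":[-1.8,-2.5,-12.5],"turn":0}
    - {"offset":[-5,-4.5,-12.5],"turn":0}
    - {"offset":[-9,-6.3,-12.5],"turn":0}

```text
t: 8.95
eef_pos: [0.4933, -0.1109, 0.3301]
ee_rot: [-3.14, 0.0, -1.579]
force: [0.4, 0.4, -0.6]
width: 0.0473
```

send_rows:
  motion:
    - {"offset":[-4.5,-1.7,0],"turn":0}
    - {"offset":[-9,-3.4,0],"turn":0}
    - {"offset":[-13.5,-5,0],"turn":0}
    - {"offset":[-18,-6.7,0],"turn":0}
    - {"offset":[-22.5,-8.4,0],"turn":0}
    - {"offset":[-27,-10.1,0],"turn":0}
    - {"offset":[-31.5,-11.8,0],"turn":0}
    - {"offset":[-35.5,-13.3,0],"turn":0}

```text
t: 9.75
eef_pos: [0.6282, 0.2452, 0.3293]
ee_rot: [-3.141, 0.0, -1.576]
force: [0.8, -0.2, -0.8]
width: 0.0473
```

```bash
python3 - <<'E'
from station import *; from h import *
s=get_state();to(s,.634,.268,.0515)
E
```

```text
pos [0.6282 0.2452 0.3293] rot [-1.7999e+02  1.0000e-02 -9.0300e+01] t 9.8 w 0.0473 F [ 0.8 -0.2 -0.8]  offset [-2.28 -0.57 11.88] turn -0.3
```

send_rows:
  motion:
    - {"offset":[-1.5,-0.4,1.5],"turn":0}
    - {"offset":[-2.3,-0.6,4],"turn":0}
    - {"offset":[-2.3,-0.6,7],"turn":0}
    - {"offset":[-2.3,-0.6,9.5],"turn":0}
    - {"offset":[-2.3,-0.6,11.2],"turn":0}
    - {"offset":[-2.3,-0.6,12],"turn":0}
    - {"offset":[-2.3,-0.6,12.1],"turn":0}
    - {"offset":[-2.3,-0.6,12.1],"turn":0}

```text
t: 10.55
eef_pos: [0.6341, 0.2658, 0.2081]
ee_rot: [-3.141, 0.0, -1.577]
force: [-0.3, 0.4, -0.3]
width: 0.0471
```

send_rows:
  motion:
    - {"offset":[0,0,0.1],"turn":0}
    - {"offset":[0,0,0.1],"turn":0}
    - {"offset":[0,0,0.2],"turn":0}
    - {"offset":[0,0,0.2],"turn":0}

```text
t: 10.95
eef_pos: [0.6342, 0.266, 0.2066]
ee_rot: [-3.141, 0.0, -1.576]
force: [-1.6, -0.3, 3.9]
width: 0.0475
```

send_rows:
  motion:
    - {"offset":[0,0,0],"turn":0}
    - {"offset":[0,0,0],"turn":0}
    - {"offset":[0,0,0],"turn":0}
    - {"offset":[0,0,0],"turn":0}
    - {"offset":[0,0,-2],"turn":0}
    - {"offset":[0,0,-5],"turn":0}
    - {"offset":[0,0,-9],"turn":0}
    - {"offset":[0,0,-13],"turn":0}
  hand: 1

```text
t: 11.75
eef_pos: [0.6338, 0.2657, 0.3365]
ee_rot: [3.141, -0.001, -1.577]
force: [0.4, 0.6, 0.2]
width: 0.0876
```

```bash
python3 - <<'E'
from station import *; from h import *
s=get_state();to(s,.434,.082,.18)
f=grab_frame("wrist");cv2.imwrite("pics/w4.png",f["frame"])
print([np.round(proj(f,(.634,.268,z))) for z in(0.004,.076)])
E
```

```text
pos [0.6338 0.2657 0.3365] rot [ 1.7994e+02 -5.0000e-02 -9.0330e+01] t 11.8 w 0.0876 F [0.4 0.6 0.2]  offset [18.49 19.87 -0.21] turn -0.33
[array([329., 222.]), array([329., 251.])]
```

View pics/w4.png

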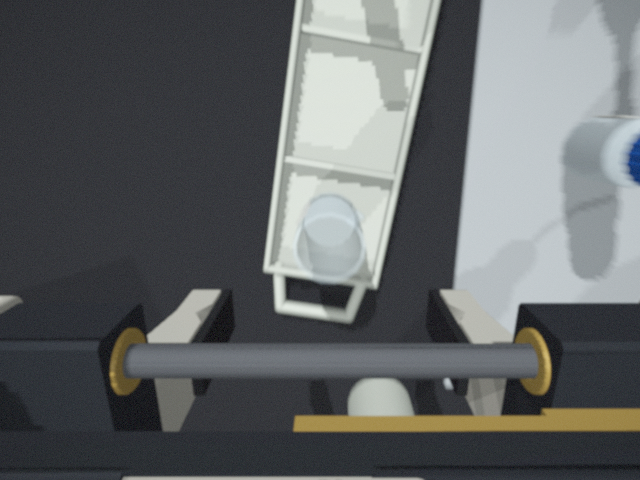

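The beaker stands upright in the loop-end compartment: its base at (332,220) against the compartment middle at about (332,224). Next is the small flask.

send_rows:
  motion:
    - {"offset":[2.5,2.7,0],"turn":0}
    - {"offset":[5.5,5.9,0],"turn":0}
    - {"offset":[8.5,9.1,0],"turn":0}
    - {"offset":[11.5,12.3,0],"turn":0}
    - {"offset":[14.5,15.6,0],"turn":0}
    - {"offset":[17,18.3,0],"turn":0}
    - {"offset":[18.5,19.9,0],"turn":0}
    - {"offset":[18.5,19.9,0],"turn":0}
  hand: 0.2

```text
t: 12.6
eef_pos: [0.4317, 0.0802, 0.3359]
ee_rot: [-3.142, 0.001, -1.578]
force: [0.2, -0.3, -0.7]
width: 0.0527
```

```bash
python3 - <<'E'
from station import *; from h import *
s=get_state();to(s,.434,.082,.079)
f=grab_frame("wrist");cv2.imwrite("pics/w5.png",f["frame"])
P=cloud(f);x,y,z=P[...,0],P[...,1],P[...,2]
m=(abs(x-.434)<.04)&(abs(y-.082)<.04)
for a,b in((.1,.13),(.01,.05)):
    k=m&(z>a)&(z<b)
    if k.any(): print(k.sum(),np.nanpercentile(x[k],[2,98]),np.nanpercentile(y[k],[2,98]),np.nanmax(z[k]))
E
```

```text
pos [0.4317 0.0802 0.3359] rot [-1.7999e+02  4.0000e-02 -9.0390e+01] t 12.6 w 0.0527 F [ 0.2 -0.3 -0.7]  offset [-0.18 -0.23  9.79] turn -0.39
1112 [0.42287048 0.44008146] [0.07207409 0.08816939] 0.12101073824581074
1392 [0.41540613 0.44804801] [0.06379021 0.0905568 ] 0.049969420473159
```

send_rows:
  motion:
    - {"offset":[0,0,2],"turn":0}
    - {"offset":[0,0,4.5],"turn":0}
    - {"offset":[0,0,7],"turn":0}
    - {"offset":[0,0,9],"turn":0}
    - {"offset":[0,0,9.8],"turn":0}
    - {"offset":[0,0,9.8],"turn":0}

```text
t: 13.25
eef_pos: [0.4342, 0.0823, 0.2367]
ee_rot: [3.14, -0.001, -1.576]
force: [0.4, 0.8, -0.8]
width: 0.0529
```

send_rows:
  motion:
    - {"offset":[0,0,0],"turn":0}
    - {"offset":[0,0,0],"turn":0}
    - {"offset":[0,0,0],"turn":0}
    - {"offset":[0,0,0],"turn":0}
    - {"offset":[0,0,0],"turn":0}
    - {"offset":[0,0,0],"turn":0}
  hand: -1
  squeeze: 12

```text
t: 13.85
eef_pos: [0.434, 0.0821, 0.238]
ee_rot: [-3.141, 0.0, -1.577]
force: [-0.0, 0.2, 2.8]
width: 0.0184
```

```bash
python3 - <<'E'
from station import *; from h import *
to(get_state(),.618,.179,.084)
E
```

```text
pos [0.434  0.0821 0.238 ] rot [-1.7996e+02  2.0000e-02 -9.0330e+01] t 13.8 w 0.0184 F [-0.   0.2  2.8]  offset [ -9.8  -18.34  -0.48] turn -0.33
```

send_rows:
  motion:
    - {"offset":[0,0,0],"turn":0}
    - {"offset":[0,0,0],"turn":0}
    - {"offset":[0,0,0],"turn":0}

```text
t: 14.15
eef_pos: [0.4341, 0.0822, 0.2379]
ee_rot: [-3.141, 0.0, -1.576]
force: [-0.2, 1.4, 5.2]
width: 0.018
```

```bash
python3 - <<'E'
from station import *; from h import *
f=grab_frame("scene");print(get_state()["width"])
u,v=map(int,proj(f,(.434,.082,.08)))
cv2.imwrite("pics/s2.png",cv2.resize(f["frame"][v-70:v+70,u-90:u+90],None,fx=4,fy=4,interpolation=2))
E
```

```text
0.0181747797405947
```

View pics/s2.png

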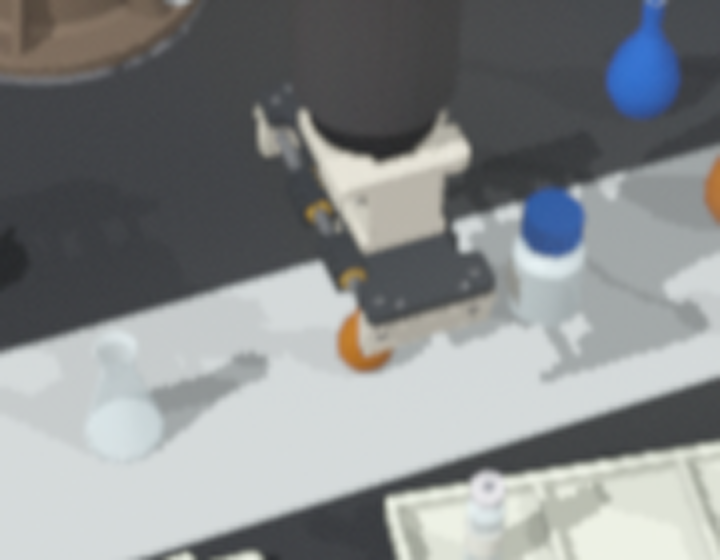

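The opening of 18 mm means the pads are on the collar. I'll regrasp 7 mm lower, on the 13 mm neck.

send_rows:
  motion:
    - {"offset":[0,0,0],"turn":0}
    - {"offset":[0,0,0],"turn":0}
    - {"offset":[0,0,0],"turn":0}
    - {"offset":[0,0,0.3],"turn":0}
    - {"offset":[0,0,0.7],"turn":0}
    - {"offset":[0,0,0.7],"turn":0}
  hand: 0

```text
t: 14.8
eef_pos: [0.4336, 0.0819, 0.23]
ee_rot: [3.141, -0.001, -1.577]
force: [-0.1, -0.2, 0.1]
width: 0.0439
```

send_rows:
  motion:
    - {"offset":[0,0,0],"turn":0}
    - {"offset":[0,0,0],"turn":0}
    - {"offset":[0,0,0],"turn":0}
    - {"offset":[0,0,0],"turn":0}
    - {"offset":[0,0,0],"turn":0}
    - {"offset":[0,0,0],"turn":0}
    - {"offset":[0,0,0],"turn":0}
  hand: -1
  squeeze: 12

```text
t: 15.5
eef_pos: [0.4339, 0.0821, 0.2307]
ee_rot: [-3.141, 0.0, -1.577]
force: [-0.2, 0.4, 0.6]
width: 0.0163
```

send_rows:
  motion:
    - {"offset":[0,0,0],"turn":0}
    - {"offset":[0,0,0],"turn":0}
    - {"offset":[0,0,0],"turn":0}

```text
t: 15.8
eef_pos: [0.4339, 0.0821, 0.2307]
ee_rot: [-3.141, 0.0, -1.577]
force: [-0.3, 0.3, 0.7]
width: 0.0168
```

send_rows:
  motion:
    - {"offset":[0,0,0],"turn":0}
    - {"offset":[0,0,0],"turn":0}
    - {"offset":[0,0,0],"turn":0}
    - {"offset":[0,0,-0.2],"turn":0}
    - {"offset":[0,0,-0.4],"turn":0}
    - {"offset":[0,0,-0.4],"turn":0}
  hand: -0.3

```text
t: 16.4
eef_pos: [0.434, 0.0821, 0.235]
ee_rot: [-3.141, 0.0, -1.577]
force: [-0.6, 0.6, -0.0]
width: 0.0309
```

send_rows:
  motion:
    - {"offset":[0,0,0],"turn":0}
    - {"offset":[0,0,0],"turn":0}
    - {"offset":[0,0,0],"turn":0}
    - {"offset":[0,0,0],"turn":0}
    - {"offset":[0,0,0],"turn":0}
    - {"offset":[0,0,0],"turn":0}
    - {"offset":[0,0,0],"turn":0}
  hand: -1

```text
t: 17.1
eef_pos: [0.4339, 0.0821, 0.2346]
ee_rot: [3.142, -0.0, -1.577]
force: [0.1, -0.0, -0.5]
width: 0.0173
```

```bash
python3 - <<'E'
from station import *; from h import *
print(get_state()["width"])
f=grab_frame("wrist");cv2.imwrite("pics/w6.png",cv2.resize(f["frame"][180:480,200:460],None,fx=2,fy=2,interpolation=2))
E
```

```text
0.01725770376685239
```

View pics/w6.png

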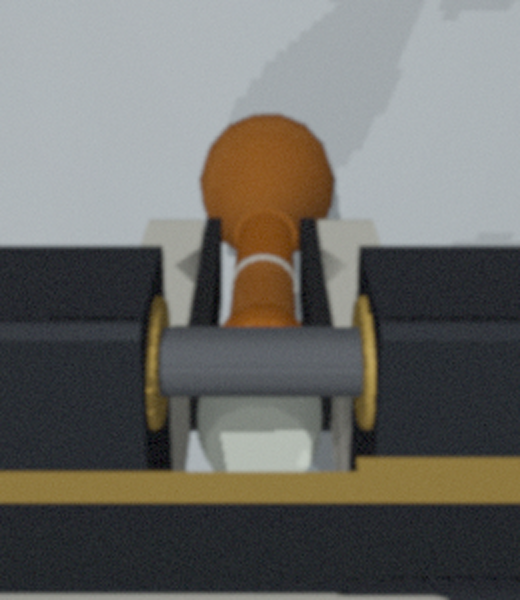

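send_rows:
  motion:
    - {"offset":[0,0,0],"turn":0}
    - {"offset":[0,0,0],"turn":0}
    - {"offset":[0,0,0],"turn":0}
    - {"offset":[0,0,0.3],"turn":0}
    - {"offset":[0,0,0.6],"turn":0}
    - {"offset":[0,0,0.6],"turn":0}
  hand: -0.3

```text
t: 17.75
eef_pos: [0.4337, 0.0819, 0.2282]
ee_rot: [3.141, -0.0, -1.577]
force: [0.4, 0.4, 0.6]
width: 0.0305
```

send_rows:
  motion:
    - {"offset":[0,0,0],"turn":0}
    - {"offset":[0,0,0],"turn":0}
    - {"offset":[0,0,0],"turn":0}
    - {"offset":[0,0,0],"turn":0}
    - {"offset":[0,0,0],"turn":0}
    - {"offset":[0,0,0],"turn":0}
    - {"offset":[0,0,0],"turn":0}
  hand: -1

```text
t: 18.45
eef_pos: [0.4339, 0.082, 0.2287]
ee_rot: [-3.142, 0.0, -1.577]
force: [-0.2, 0.1, 0.3]
width: 0.0164
```

send_rows:
  motion:
    - {"offset":[0,0,-0.3],"turn":0}
    - {"offset":[0,0,-0.8],"turn":0}
    - {"offset":[0,0,-1.5],"turn":0}
    - {"offset":[0,0,-2],"turn":0}
    - {"offset":[0,0,-2],"turn":0}

```text
t: 18.95
eef_pos: [0.4342, 0.0822, 0.2497]
ee_rot: [-3.14, 0.001, -1.577]
force: [0.4, 0.2, -0.4]
width: 0.0163
```

```bash
python3 - <<'E'
from station import *; from h import *
s=get_state();to(s,.618,.179,.15);print(s["joint_efforts"].round(2))
f=grab_frame("scene");u,v=map(int,proj(f,(.434,.082,.08)))
cv2.imwrite("pics/s3.png",cv2.resize(f["frame"][v-70:v+70,u-90:u+90],None,fx=4,fy=4,interpolation=2))
E
```

```text
pos [0.4342 0.0822 0.2497] rot [-1.7991e+02  6.0000e-02 -9.0330e+01] t 18.9 w 0.0163 F [ 0.4  0.2 -0.4]  offset [ -9.79 -18.33  -5.89] turn -0.33
[-3.000e-02 -3.315e+01  2.099e+01  5.030e+00 -2.500e-01 -0.000e+00]
```

View pics/s3.png

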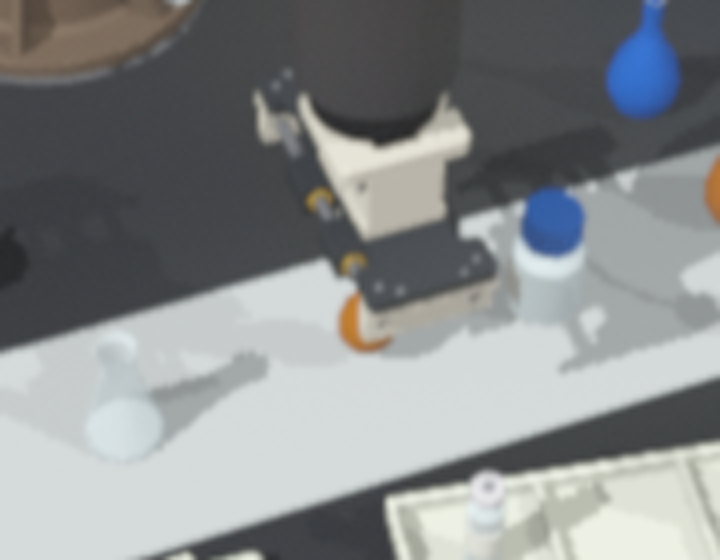

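The flask rises with the gripper: the bulb moved from v 345 to v 325. I'll carry it over.

send_rows:
  motion:
    - {"offset":[0,0,-2],"turn":0}
    - {"offset":[0,0,-4.5],"turn":0}
    - {"offset":[-0.5,-1,-7],"turn":0}
    - {"offset":[-2,-3.7,-8],"turn":0}
    - {"offset":[-4,-7.5,-8],"turn":0}
    - {"offset":[-6,-11.3,-8],"turn":0}
    - {"offset":[-8,-15,-8],"turn":0}
    - {"offset":[-9.2,-17.3,-8],"turn":0}

```text
t: 19.8
eef_pos: [0.6096, 0.1743, 0.3277]
ee_rot: [3.141, -0.0, -1.576]
force: [-0.8, 0.4, -0.6]
width: 0.0164
```

```bash
python3 - <<'E'
from station import *; from h import *
to(get_state(),.618,.179,.0757)
E
```

```text
pos [0.6096 0.1743 0.3277] rot [ 1.7998e+02 -2.0000e-02 -9.0320e+01] t 19.8 w 0.0164 F [-0.8  0.4 -0.6]  offset [-0.48 -0.84  9.3 ] turn -0.32
```

send_rows:
  motion:
    - {"offset":[-0.5,-0.8,1],"turn":0}
    - {"offset":[-0.5,-0.8,3],"turn":0}
    - {"offset":[-0.5,-0.8,5.5],"turn":0}
    - {"offset":[-0.5,-0.8,7.5],"turn":0}
    - {"offset":[-0.5,-0.8,8.8],"turn":0}
    - {"offset":[-0.5,-0.8,9.3],"turn":0}
    - {"offset":[-0.5,-0.8,9.4],"turn":0}
    - {"offset":[-0.5,-0.8,9.4],"turn":0}

```text
t: 20.6
eef_pos: [0.6157, 0.1781, 0.2354]
ee_rot: [-3.141, 0.0, -1.576]
force: [-0.1, -0.3, -0.3]
width: 0.0164
```

send_rows:
  motion:
    - {"offset":[0,0,0.1],"turn":0}
    - {"offset":[0,0,0.1],"turn":0}
    - {"offset":[0,0,0.2],"turn":0}
    - {"offset":[0,0,0.2],"turn":0}

```text
t: 21.0
eef_pos: [0.6155, 0.178, 0.2328]
ee_rot: [-3.141, 0.0, -1.577]
force: [-0.4, 0.4, -0.5]
width: 0.0167
```

send_rows:
  motion:
    - {"offset":[0,0,0.1],"turn":0}
    - {"offset":[0,0,0.1],"turn":0}
    - {"offset":[0,0,0.2],"turn":0}
    - {"offset":[0,0,0.2],"turn":0}

```text
t: 21.4
eef_pos: [0.6163, 0.1783, 0.2325]
ee_rot: [-3.139, 0.001, -1.576]
force: [-0.9, 0.7, 9.6]
width: 0.0165
```

send_rows:
  motion:
    - {"offset":[0,0,-0.1],"turn":0}
    - {"offset":[0,0,-0.1],"turn":0}
    - {"offset":[0,0,-0.1],"turn":0}
    - {"offset":[0,0,-0.1],"turn":0}
    - {"offset":[0,0,-2],"turn":0}
    - {"offset":[0,0,-5],"turn":0}
    - {"offset":[0,0,-9],"turn":0}
    - {"offset":[0,0,-13],"turn":0}
  hand: 0.3

```text
t: 22.2
eef_pos: [0.6153, 0.1779, 0.3614]
ee_rot: [3.14, -0.001, -1.577]
force: [0.9, -0.5, 0.1]
width: 0.0571
```

```bash
python3 - <<'E'
from station import *; from h import *
s=get_state();to(s,.432,.208,.20)
f=grab_frame("top");P=cloud(f);x,y,z=P[...,0],P[...,1],P[...,2]
for n,(a,b),lo,hi in(("small",(.62,.179),.09,.14),("beaker",(.636,.268),.06,.1),("vial",(.6055,.09),.06,.1),("conical",(.433,-.079),.06,.1),("bottle",(.432,.208),.06,.11),("large",(.407,.362),.13,.18)):
    m=(np.hypot(x-a,y-b)<.05)&(z>lo)&(z<hi);print(n,m.sum(),np.nanmedian(P[m],0).round(3) if m.any() else 0)
E
```

```text
pos [0.6153 0.1779 0.3614] rot [ 1.7992e+02 -5.0000e-02 -9.0340e+01] t 22.2 w 0.0571 F [ 0.9 -0.5  0.1]  offset [-2.91 18.34  0.26] turn -0.34
small 5 [0.621 0.181 0.125]
beaker 85 [0.634 0.264 0.074]
vial 45 [0.604 0.088 0.08 ]
conical 42 [ 0.434 -0.08   0.08 ]
bottle 147 [0.43  0.208 0.09 ]
large 0 0
```

send_rows:
  motion:
    - {"offset":[-0.3,2,0],"turn":0}
    - {"offset":[-0.8,5.5,0],"turn":0}
    - {"offset":[-1.5,9.5,0],"turn":0}
    - {"offset":[-2.1,13.5,0],"turn":0}
    - {"offset":[-2.7,16.7,0],"turn":0}
    - {"offset":[-2.9,18.4,0],"turn":0}
    - {"offset":[-2.9,18.4,0],"turn":0}
  hand: 0.6

```text
t: 22.95
eef_pos: [0.4299, 0.208, 0.3609]
ee_rot: [-3.141, 0.001, -1.575]
force: [-0.1, 0.1, -0.1]
width: 0.0701
```

```bash
python3 - <<'E'
from station import *; from h import *
s=get_state()
f=grab_frame("wrist");P=cloud(f);x,y,z=P[...,0],P[...,1],P[...,2]
m=(abs(x-.432)<.04)&(abs(y-.208)<.04)&(z>.08)&(z<.1)
print(m.sum(),np.nanpercentile(x[m],[2,98]),np.nanpercentile(y[m],[2,98]),np.nanmax(z[m]))
to(s,np.nanpercentile(x[m],[2,98]).mean(),np.nanpercentile(y[m],[2,98]).mean(),.082)
E
```

```text
2435 [0.41287195 0.44750328] [0.19008526 0.22446679] 0.09152060108773949
pos [0.4299 0.208  0.3609] rot [-1.7999e+02  5.0000e-02 -9.0230e+01] t 22.9 w 0.0701 F [-0.1  0.1 -0.1]  offset [ 0.08 -0.03 11.99] turn -0.23
```

send_rows:
  motion:
    - {"offset":[0,0,2],"turn":0}
    - {"offset":[0,0,5],"turn":0}
    - {"offset":[0,0,8],"turn":0}
    - {"offset":[0,0,10.5],"turn":0}
    - {"offset":[0,0,12],"turn":0}
    - {"offset":[0,0,12],"turn":0}

```text
t: 23.6
eef_pos: [0.4319, 0.2074, 0.2383]
ee_rot: [3.138, -0.004, -1.578]
force: [-0.6, 0.5, -0.1]
width: 0.0699
```

send_rows:
  motion:
    - {"offset":[0,0,0],"turn":0}
    - {"offset":[0,0,0],"turn":0}
    - {"offset":[0,0,0],"turn":0}
    - {"offset":[0,0,0],"turn":0}
    - {"offset":[0,0,0],"turn":0}
    - {"offset":[0,0,0],"turn":0}
  hand: -1
  squeeze: 16

```text
t: 24.2
eef_pos: [0.4317, 0.2082, 0.2412]
ee_rot: [-3.141, 0.001, -1.576]
force: [-1.1, 0.3, 3.7]
width: 0.0376
```

send_rows:
  motion:
    - {"offset":[0,0,-1],"turn":0}
    - {"offset":[0,0,-3],"turn":0}
    - {"offset":[0,0,-6],"turn":0}
    - {"offset":[0,0,-9],"turn":0}
    - {"offset":[0.8,-0.4,-11],"turn":0}
    - {"offset":[3.5,-1.5,-11.5],"turn":0}
    - {"offset":[7,-2.9,-11.5],"turn":0}
    - {"offset":[11,-4.6,-11.5],"turn":0}

```text
t: 25.0
eef_pos: [0.4769, 0.0971, 0.3568]
ee_rot: [-3.14, 0.001, -1.575]
force: [1.2, 1.0, -1.1]
width: 0.0375
```

send_rows:
  motion:
    - {"offset":[4,-1.7,0],"turn":0}
    - {"offset":[8,-3.3,0],"turn":0}
    - {"offset":[12,-5,0],"turn":0}
    - {"offset":[16,-6.7,0],"turn":0}
    - {"offset":[20,-8.3,0],"turn":0}
    - {"offset":[24,-10,0],"turn":0}
    - {"offset":[28,-11.7,0],"turn":0}
    - {"offset":[30,-12.5,0],"turn":0}

```text
t: 25.8
eef_pos: [0.6008, -0.2059, 0.3558]
ee_rot: [3.141, -0.0, -1.578]
force: [0.1, 0.6, -2.3]
width: 0.0376
```

```bash
python3 - <<'E'
from station import *; from h import *
to(get_state(),.6045,-.205,.088)
f=grab_frame("wrist");cv2.imwrite("pics/w7.png",f["frame"])
print([np.round(proj(f,(*a,.016))) for a in((.6055,-.205),(.5965,-.115))])
E
```

```text
pos [ 0.6008 -0.2059  0.3558] rot [ 1.7997e+02 -2.0000e-02 -9.0440e+01] t 25.8 w 0.0376 F [ 0.1  0.6 -2.3]  offset [-0.1  -0.37 10.88] turn -0.44
[array([324., 218.]), array([335., 313.])]
```

View pics/w7.png

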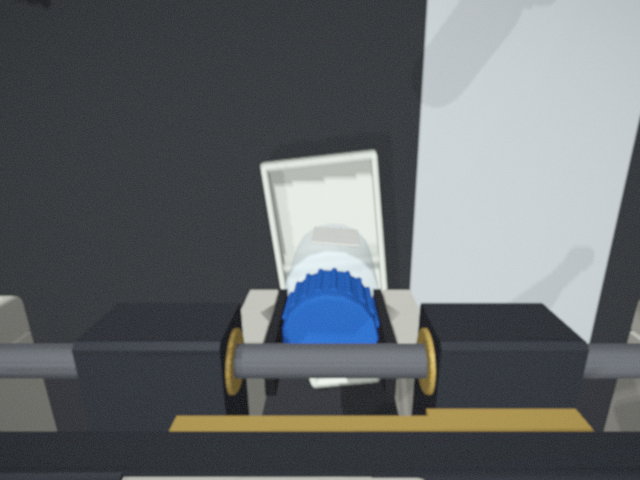

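The compartment middle is at about (326,213), against a predicted (324,218). I'll lower the bottle.

send_rows:
  motion:
    - {"offset":[0,-0.2,1.5],"turn":0}
    - {"offset":[0,-0.3,4],"turn":0}
    - {"offset":[0,-0.3,7],"turn":0}
    - {"offset":[0,-0.3,9],"turn":0}
    - {"offset":[0,-0.3,10.3],"turn":0}
    - {"offset":[0,-0.3,10.9],"turn":0}
    - {"offset":[0,-0.3,11],"turn":0}
    - {"offset":[0,-0.3,11],"turn":0}

```text
t: 26.65
eef_pos: [0.6036, -0.2027, 0.2463]
ee_rot: [-3.14, -0.0, -1.576]
force: [0.6, 0.1, -0.8]
width: 0.0379
```

send_rows:
  motion:
    - {"offset":[0,0,0.1],"turn":0}
    - {"offset":[0,0,0.1],"turn":0}
    - {"offset":[0,0,0.2],"turn":0}
    - {"offset":[0,0,0.2],"turn":0}

```text
t: 27.05
eef_pos: [0.6035, -0.2031, 0.2449]
ee_rot: [-3.14, -0.0, -1.576]
force: [-1.3, 0.7, 5.2]
width: 0.0378
```

send_rows:
  motion:
    - {"offset":[0,0,0],"turn":0}
    - {"offset":[0,0,0],"turn":0}
    - {"offset":[0,0,0],"turn":0}
    - {"offset":[0,0,0],"turn":0}
    - {"offset":[0,0,-2],"turn":0}
    - {"offset":[0,0,-6],"turn":0}
    - {"offset":[0,0,-10],"turn":0}
    - {"offset":[0,0,-15],"turn":0}
  hand: 0.6

```text
t: 27.85
eef_pos: [0.6027, -0.2028, 0.3937]
ee_rot: [3.139, 0.0, -1.577]
force: [1.8, -0.2, -0.5]
width: 0.07
```

```bash
python3 - <<'E'
from station import *; from h import *
to(get_state(),.407,.362,.238)
E
```

```text
pos [ 0.6027 -0.2028  0.3937] rot [ 1.7983e+02  3.0000e-02 -9.0340e+01] t 27.9 w 0.0700 F [ 1.8 -0.2 -0.5]  offset [-56.36  19.91  -0.24] turn -0.34
```

send_rows:
  motion:
    - {"offset":[-3,1.1,0],"turn":0}
    - {"offset":[-7,2.5,0],"turn":0}
    - {"offset":[-11,3.9,0],"turn":0}
    - {"offset":[-15,5.3,0],"turn":0}
    - {"offset":[-19,6.7,0],"turn":0}
    - {"offset":[-23,8.1,0],"turn":0}
    - {"offset":[-27,9.5,0],"turn":0}
    - {"offset":[-31,10.9,0],"turn":0}
  hand: 0.2

```text
t: 28.65
eef_pos: [0.4952, 0.1091, 0.3939]
ee_rot: [-3.141, 0.0, -1.577]
force: [-0.2, -0.1, -0.1]
width: 0.0522
```

send_rows:
  motion:
    - {"offset":[-4,1.4,0],"turn":-7}
    - {"offset":[-8,2.8,0],"turn":-15}
    - {"offset":[-12,4.2,0],"turn":-23}
    - {"offset":[-16,5.6,0],"turn":-31}
    - {"offset":[-20,7,0],"turn":-39}
    - {"offset":[-23.5,8.2,0],"turn":-47}
    - {"offset":[-25.4,9,0],"turn":-55}
    - {"offset":[-25.4,9,0],"turn":-60}

```text
t: 29.45
eef_pos: [0.4066, 0.3647, 0.3933]
ee_rot: [3.142, 0.0, -0.521]
force: [-0.2, 0.1, 0.2]
width: 0.0526
```

```bash
python3 - <<'E'
from station import *; from h import *
s=get_state()
f=grab_frame("wrist");P=cloud(f);x,y,z=P[...,0],P[...,1],P[...,2]
m=(abs(x-.407)<.03)&(abs(y-.362)<.03)
for a,b in((.138,.17),(.02,.06)):
    k=m&(z>a)&(z<b);k.any() and print(k.sum(),np.nanpercentile(x[k],[2,98]).round(4),np.nanpercentile(y[k],[2,98]).round(4),np.nanmax(z[k]))
to(s,.407,.362,.113,-30)
E
```

```text
929 [0.3974 0.4138] [0.3549 0.3718] 0.1590518815762446
1730 [0.3873 0.4277] [0.3414 0.3838] 0.05999135239514769
pos [0.4066 0.3647 0.3933] rot [180.     0.   -29.87] t 29.4 w 0.0526 F [-0.2  0.1  0.2]  offset [ 0.17  0.21 12.13] turn 0.13
```

send_rows:
  motion:
    - {"offset":[0.1,0.1,2],"turn":0}
    - {"offset":[0.1,0.1,5],"turn":0}
    - {"offset":[0.1,0.1,8],"turn":0}
    - {"offset":[0.1,0.1,10.5],"turn":0}
    - {"offset":[0.1,0.1,11.8],"turn":0}
    - {"offset":[0.1,0.1,11.8],"turn":0}

```text
t: 30.1
eef_pos: [0.4078, 0.3602, 0.2741]
ee_rot: [3.138, 0.0, -0.531]
force: [-0.2, -0.3, -0.3]
width: 0.0526
```

send_rows:
  motion:
    - {"offset":[0,0,0],"turn":0}
    - {"offset":[0,0,0],"turn":0}
    - {"offset":[0,0,0],"turn":0}
    - {"offset":[0,0,0],"turn":0}
    - {"offset":[0,0,0],"turn":0}
    - {"offset":[0,0,0],"turn":0}
    - {"offset":[0,0,0],"turn":0}
    - {"offset":[0,0,0],"turn":0}
  hand: -1
  squeeze: 12

```text
t: 30.9
eef_pos: [0.4081, 0.361, 0.2761]
ee_rot: [-3.141, -0.0, -0.529]
force: [-0.1, -0.8, 5.0]
width: 0.0183
```

send_rows:
  motion:
    - {"offset":[0,0,-0.5],"turn":0}
    - {"offset":[0,0,-1.5],"turn":0}
    - {"offset":[0,0,-3],"turn":0}
    - {"offset":[0,0,-5],"turn":0}
    - {"offset":[0,0,-7],"turn":0}
    - {"offset":[0,0,-8.5],"turn":0}
    - {"offset":[0,0,-9],"turn":0}
    - {"offset":[0,0,-9],"turn":0}
  squeeze: 15

```text
t: 31.7
eef_pos: [0.4079, 0.3608, 0.3665]
ee_rot: [-3.14, 0.0, -0.529]
force: [0.8, -1.4, -0.1]
width: 0.0181
```

```bash
python3 - <<'E'
from station import *; from h import *
to(get_state(),.5965,-.115,.207,-30.3)
f=grab_frame("scene");u,v=map(int,proj(f,(.45,.3,.1)))
cv2.imwrite("pics/s4.png",cv2.resize(f["frame"][60:300,230:550],None,fx=2.4,fy=2.4,interpolation=2))
E
```

```text
pos [0.4079 0.3608 0.3665] rot [-1.7991e+02  1.0000e-02 -3.0340e+01] t 31.7 w 0.0181 F [ 0.8 -1.4 -0.1]  offset [ 4.031e+01  3.154e+01 -1.000e-02] turn -0.04
```

View pics/s4.png

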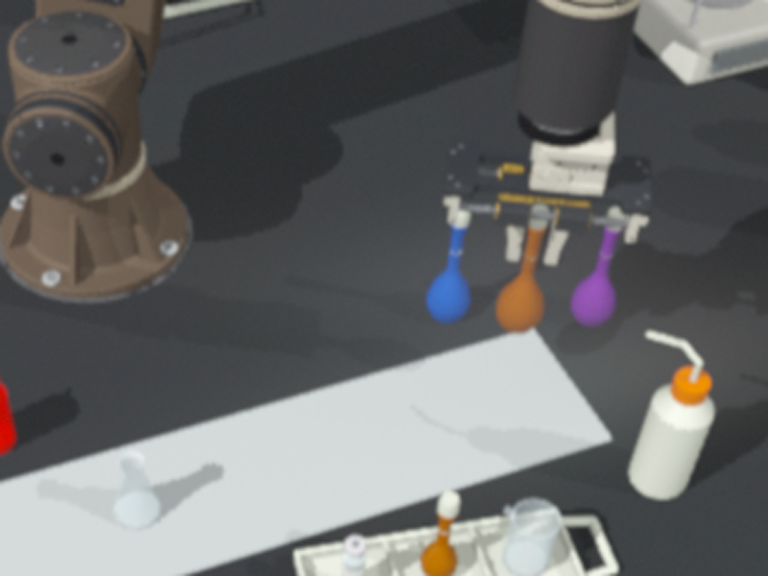

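The large flask hangs upright in the gripper at (522,280), the small flask stands upright at (440,540), and the blue and purple flasks are untouched. I'll carry it to tray2.

send_rows:
  motion:
    - {"offset":[1,0.8,0],"turn":0}
    - {"offset":[3,2.3,0],"turn":0}
    - {"offset":[5.6,4.4,0],"turn":0}
    - {"offset":[8.4,6.6,0],"turn":0}
    - {"offset":[11.2,8.8,0],"turn":0}
    - {"offset":[14,11,0],"turn":0}
    - {"offset":[16.8,13.1,0],"turn":0}
    - {"offset":[19.6,15.3,0],"turn":0}

```text
t: 32.55
eef_pos: [0.4998, 0.1277, 0.3648]
ee_rot: [3.14, 0.001, -0.529]
force: [0.0, -0.2, -0.1]
width: 0.0179
```

send_rows:
  motion:
    - {"offset":[2.9,2.3,0],"turn":0}
    - {"offset":[5.8,4.5,0],"turn":0}
    - {"offset":[8.7,6.8,0],"turn":0}
    - {"offset":[11.6,9.1,0],"turn":0}
    - {"offset":[14.5,11.3,0],"turn":0}
    - {"offset":[17.4,13.6,0],"turn":0}
    - {"offset":[19.6,15.3,0],"turn":0}
    - {"offset":[20.7,16.2,0],"turn":0}

```text
t: 33.35
eef_pos: [0.5967, -0.1172, 0.3642]
ee_rot: [3.14, 0.002, -0.532]
force: [0.1, 0.2, -0.4]
width: 0.0181
```

```bash
python3 - <<'E'
from station import *; from h import *
to(get_state(),.5965,-.115,.122,-30.3)
E
```

```text
pos [ 0.5967 -0.1172  0.3642] rot [ 1.7991e+02  1.1000e-01 -3.0450e+01] t 33.4 w 0.0181 F [ 0.1  0.2 -0.4]  offset [-0.11 -0.19  8.32] turn -0.15
```

send_rows:
  motion:
    - {"offset":[0,-0.1,1],"turn":0}
    - {"offset":[0,-0.1,2.5],"turn":0}
    - {"offset":[0,-0.1,4.5],"turn":0}
    - {"offset":[0,-0.1,6.2],"turn":0}
    - {"offset":[0,-0.1,7.4],"turn":0}
    - {"offset":[0,-0.1,8.1],"turn":0}
    - {"offset":[0,-0.1,8.3],"turn":0}
    - {"offset":[0,-0.1,8.3],"turn":0}

```text
t: 34.15
eef_pos: [0.5972, -0.1135, 0.2828]
ee_rot: [3.142, -0.0, -0.529]
force: [-0.4, -0.1, -0.1]
width: 0.0183
```

send_rows:
  motion:
    - {"offset":[0,0,0.1],"turn":0}
    - {"offset":[0,0,0.1],"turn":0}
    - {"offset":[0,0,0.2],"turn":0}
    - {"offset":[0,0,0.2],"turn":0}

```text
t: 34.55
eef_pos: [0.5971, -0.1137, 0.2808]
ee_rot: [-3.141, -0.0, -0.53]
force: [-0.2, -0.5, -0.2]
width: 0.0179
```

send_rows:
  motion:
    - {"offset":[0,0,0.1],"turn":0}
    - {"offset":[0,0,0.1],"turn":0}
    - {"offset":[0,0,0.2],"turn":0}
    - {"offset":[0,0,0.2],"turn":0}

```text
t: 34.95
eef_pos: [0.5979, -0.1138, 0.2801]
ee_rot: [-3.141, -0.003, -0.529]
force: [-1.0, 0.9, 9.0]
width: 0.0179
```

Contact: 9 N upward, at the expected height. I'll release and withdraw.

send_rows:
  motion:
    - {"offset":[0,0,-0.1],"turn":0}
    - {"offset":[0,0,-0.1],"turn":0}
    - {"offset":[0,0,-0.1],"turn":0}
    - {"offset":[0,0,-0.1],"turn":0}
    - {"offset":[0,0,-2],"turn":0}
    - {"offset":[0,0,-5],"turn":0}
    - {"offset":[0,0,-9],"turn":0}
    - {"offset":[0,0,-13],"turn":0}
  hand: 0.3

```text
t: 35.75
eef_pos: [0.5969, -0.1137, 0.4095]
ee_rot: [3.141, 0.001, -0.529]
force: [1.6, -0.3, 0.1]
width: 0.057
```

send_rows:
  motion:
    - {"offset":[-1,3,0],"turn":0}
    - {"offset":[-3,7,0],"turn":0}
    - {"offset":[-5,11,0],"turn":0}
    - {"offset":[-7,15,0],"turn":0}
    - {"offset":[-9,19,0],"turn":0}
    - {"offset":[-11,23,0],"turn":0}
    - {"offset":[-12,26,0],"turn":0}
    - {"offset":[-12,26,0],"turn":0}

```text
t: 36.55
eef_pos: [0.3595, -0.2788, 0.4088]
ee_rot: [-3.142, -0.0, -0.532]
force: [0.4, 0.8, -0.1]
width: 0.0565
```

```bash
python3 - <<'E'
from station import *; from h import *
s=get_state();print(s["eef_pos"],s["width"])
T={"small":((.6205,.179),.1,.14,.01,.04),"beaker":((.636,.268),.06,.1,.02,.04),"vial":((.6055,.09),.06,.1,.02,.05),"large":((.5965,-.115),.14,.18,.02,.05),"bottle":((.6055,-.205),.07,.11,.02,.05),"conical":((.433,-.079),.06,.1,.02,.05),"wash":((.566,.435),.1,.2,.02,.1),"rack":((.612,-.456),.03,.05,.01,.02)}
for c in("top","scene"):
    f=grab_frame(c);P=cloud(f);x,y,z=P[...,0],P[...,1],P[...,2]
    for n,((a,b),lo,hi,l2,h2) in T.items():
        o=[]
        for q,w in((lo,hi),(l2,h2)):
            m=(np.hypot(x-a,y-b)<.04)&(z>q)&(z<w);o+=[m.sum(),np.nanmedian(P[m],0).round(3).tolist() if m.any() else 0]
        print(c,n,*o)
    if c=="scene": cv2.imwrite("pics/s5.png",cv2.resize(f["frame"][180:410,100:520],None,fx=1.9,fy=1.9,interpolation=2))
E
```

```text
[ 0.35945654 -0.27880117  0.40884204] 0.056547350755807024
top small 37 [0.614, 0.178, 0.123] 97 [0.611, 0.174, 0.021]
top beaker 83 [0.634, 0.266, 0.075] 52 [0.638, 0.268, 0.03]
top vial 46 [0.603, 0.088, 0.08] 18 [0.597, 0.087, 0.039]
top large 38 [0.592, -0.109, 0.161] 81 [0.584, -0.106, 0.042]
top bottle 144 [0.602, -0.2, 0.093] 38 [0.587, -0.194, 0.029]
top conical 0 0 0 0
top wash 293 [0.58, 0.437, 0.134] 131 [0.57, 0.427, 0.062]
top rack 169 [0.608, -0.455, 0.035] 50 [0.615, -0.445, 0.018]
scene small 93 [0.619, 0.176, 0.121] 141 [0.626, 0.17, 0.028]
scene beaker 245 [0.635, 0.265, 0.072] 150 [0.646, 0.261, 0.031]
scene vial 107 [0.609, 0.087, 0.08] 70 [0.613, 0.085, 0.036]
scene large 93 [0.599, -0.111, 0.16] 226 [0.611, -0.114, 0.038]
scene bottle 310 [0.61, -0.202, 0.093] 147 [0.623, -0.203, 0.035]
scene conical 126 [0.434, -0.079, 0.076] 170 [0.447, -0.083, 0.033]
scene wash 448 [0.589, 0.434, 0.146] 202 [0.592, 0.421, 0.062]
scene rack 346 [0.612, -0.458, 0.037] 21 [0.62, -0.42, 0.015]
```

View pics/s5.png

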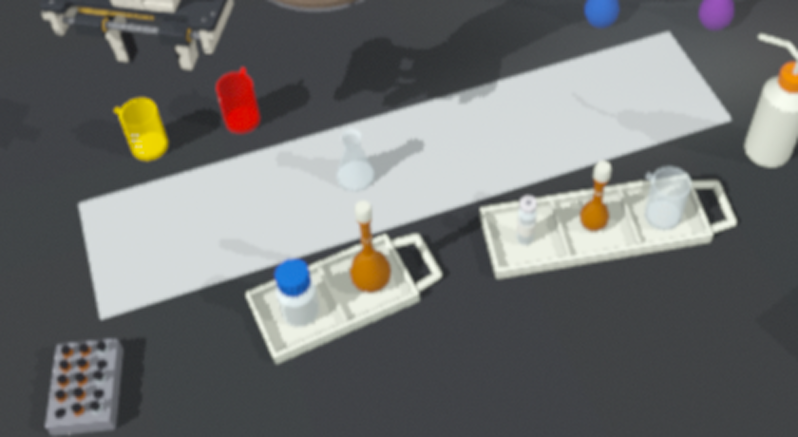

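All five pieces stand in their compartments. The pictures show the beaker (665,200), small flask (597,205) and vial (527,220) in tray3, and the large flask (370,255) and bottle (295,290) in tray2. The arm is clear, so I'll hand in.

```bash
python3 -c "
from station import *
print(job_done())"
```

```text
the job is handed in; nothing more can be done
None
```

I placed all five pieces upright in their compartments and handed the job in at about 37 s of the 136 s allowed. From the loop end, tray3 holds the beaker, small flask and vial; tray2 holds the large flask and bottle. I set each piece down until the wrist force showed contact (4–13 N), then released it.

- **Placement:** the last top and scene pictures put every piece's top about 6 mm or less from my measured compartment middle, against the 15 mm limit, and at the right height. Uprightness was judged by eye in the scene picture, where all five look vertical.
- **Bystanders:** the conical flask measured where it started. The wash bottle and rack looked unmoved and were never near the gripper. I left the coloured look-alikes alone.
- **Disagreements:** on both flasks the jaws closed to 16–18 mm instead of the 13 mm neck, so the pads were bearing at least partly on the 18 mm collar. I regrasped the small flask three times, but the reading only fell to 16.4 mm. Both flasks carried and released cleanly.
- **Camera differences:** the two cameras disagreed by up to 8 mm on some tops. The last top view missed the conical flask, probably because the arm hid it, so only the scene camera checked it then.

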